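# Put the loose labware away with its own kind

### The arm

A 6-joint arm with a two-finger parallel gripper is mounted at the origin on the work surface. World frame = base frame: x ahead of the robot, y to its left, z up, the work surface at z = 0. Lengths are in m, angles in rad, forces in N, time in s.
With the tool pointing down it reaches from about 0.3 to 0.875 m from the base axis. Payload 6.4 kg.
Tool frame: the origin (TCP) lies midway between the tips of the shut fingers; the grasp point (between the pads) lies 19 mm behind it; z points along the fingers, y is the direction in which the jaws open and shut (so a half turn about z gives the same grasp; the last joint's range is limited). The gripper opens to 85 mm and grips with 20 to 120 N. Pads are 22 mm wide; open, the fingers measure 114 mm over their backs; the gripper's body (76 mm by 85 mm) begins 54 mm behind the grasp point. The pads swing forward as they close: fully open they stand 13 mm farther back than shut.
Start: joints at [-1.48, 0.181, 1.607, -0, 1.354, -0.206], TCP at [0.168, -0.55, 0.231] pointing down, gripper open.
Joint ranges: [-2.99, 2.99], [-0.89, 2.07], [0.3, 2.58], [-1.14, 4.28], [0, 2.63], [-3.12, 3.12]. Speed limits (rad/s): [2.57, 2.57, 3.01, 3.14, 3.14, 3.14].

### API

Orientations are given as a unit quaternion [w, x, y, z].
In Python, from bench import ctrl gives the robot as it stands. The module is installed in compiled form; this text tells all that it offers.
- The arm moves only by the tool arm_command, never from a script. Its argument "plan" is one flat list of numbers, 4 for each row, row after row: the shift along the tool's x, y, z in mm, then the turn about the tool's z in rad. A call has 1 to 20 rows; each row shifts and turns the commanded pose from where the row before left it, along the tool's axes as they then stand; what a row does not reach is not made up. A row lasts 1/10 s, in which the tool goes at most 50 mm and 8.59 degrees, less where a joint would pass 70% of its speed; a pose out of reach is approached as far as the arm can. A call is refused whole if a number of a shift passes 50 or a number of a turn 0.15, either way. A call with a gripper value outside its range is refused whole. "grip" is the opening, from 0 (shut) to 1 (fully open), set as the call begins (left out, the last holds). The fingers move at their own pace and stop on an object; the grip force is fixed at half the most. Time passes only in rows, so rows that do not move let the fingers close. It gives the time, the measured TCP pose, the force and the opening at its end, in the units of the state.
- ctrl.get_obs(): the state, without advancing time (a new reading comes with each control period).
- ctrl.camera(name): name is "side" or "top"; returns a dict with "color" (420x560x3 uint8, red, green, blue), "camera_matrix" (3x3 intrinsics, pixels), "k1" (the pictures are not rectified: a ray, as slopes to the right and down, at radius r is drawn at 1 + k1 r^2 times it, then the intrinsics apply), "eye" and "attitude" of the camera in the world. Camera axes: x right, y up, looking along -z (the intrinsics and any distortion apply to the point x, -y, -z); pixel columns grow to the right and rows downward; lengths in m; the calibration is good to about 2 mm. A picture is of the moment at which its call begins. There is no depth.
- ctrl.hand_in(): hands the job in, once; it reports no verdict.
The state is a dict: "time_s": time; "q": joint angles; "dq": joint speeds; "joint_efforts": joint torques, N m; "eef_pos": TCP position; "eef_rot": TCP orientation; "wrist_force": force on the tool from outside, world axes, zero at the start; "torque": the same for the moment, N m; "opening": opening from 0.0 (shut) to 1.0 (fully open).
Only numpy, scipy, OpenCV 4.12 (cv2) and the standard library are available. Lean on these libraries where they do the work, as an engineer would, in place of code of your own. Each camera call takes 0.05 s, during which the arm holds its last target. There are 200 camera calls.

### The job

Clear the five loose containers off the bench in front of the trays: put each one into the tray that already holds one of its kind (tall bottles with the bottle, squat jars with the jar, the slide box with the slide box), standing upright flat on the tray floor and let go. They hold samples, so set them down rather than dropping them and never tip one over; leave the beaker and the tube rack alone.

Things in the scene. Friction and masses are not known exactly. Their poses are not given: they have to be found in the camera images.
- bottle_a: Small upright white plastic reagent bottle with a black screw cap, closed, about 70 g: round body 38 mm in diameter from the base to 58 mm up, then a shoulder and a 25 mm cap; 84 mm tall in all. The tall, slim kind. Origin: centre of its underside, z up along its axis. There are two alike.
- bottle_b: Small upright white plastic reagent bottle with a black screw cap, closed, about 70 g: round body 38 mm in diameter from the base to 58 mm up, then a shoulder and a 25 mm cap; 84 mm tall in all. The tall, slim kind. Origin: centre of its underside, z up along its axis. There are two alike.
- jar_a: Squat white plastic sample jar with a black screw lid, closed, about 90 g: round body 50 mm in diameter up to 41 mm, lid 52 mm in diameter from there to the top at 55 mm. The low, wide round kind. Origin: centre of its underside, z up along its axis. There are two alike.
- jar_b: Squat white plastic sample jar with a black screw lid, closed, about 90 g: round body 50 mm in diameter up to 41 mm, lid 52 mm in diameter from there to the top at 55 mm. The low, wide round kind. Origin: centre of its underside, z up along its axis. There are two alike.
- box_a: Small closed slide box of white plastic with a black lid, about 80 g: a rectangular block 64 mm (its x) by 38 mm (its y) by 44 mm high, lying lid up. Origin: centre of its underside, z up. It starts turned by any angle.
- bottle_tray: Shallow blue tray, fixed to the bench, 160 (its x) by 180 mm (its y), 16 mm high, walls and floor 4 mm thick. One bottle of the tall kind (84 mm tall, 38 mm in diameter) is fixed in it, standing on the floor, centred 45 mm from the middle towards +x (away from the robot); the floor towards -x is free. Origin: centre of its underside. Trays swap places and turn up to 0.2 rad.
- jar_tray: Shallow blue tray, fixed to the bench, 160 (its x) by 180 mm (its y), 16 mm high, walls and floor 4 mm thick. One squat jar (55 mm tall, 52 mm in diameter) is fixed in it, standing on the floor, centred 45 mm from the middle towards +x (away from the robot); the floor towards -x is free. Origin: centre of its underside. Trays swap places and turn up to 0.2 rad.
- box_tray: Shallow blue tray, fixed to the bench, 160 (its x) by 180 mm (its y), 16 mm high, walls and floor 4 mm thick. One slide box (64 mm along the tray's y, 38 mm along its x, 44 mm high) is fixed in it, standing on the floor, centred 45 mm from the middle towards +x (away from the robot); the floor towards -x is free. Origin: centre of its underside. Trays swap places and turn up to 0.2 rad.
- beaker: Bystander, not part of the job: empty glass beaker, 72 mm across the mouth, 90 mm tall, standing loose to the robot's right of the trays. Origin: centre of its underside.
- tube_rack: Bystander, not part of the job: white block rack 130 mm (its x) by 60 mm (its y) with eight capped tubes, 76 mm high in all, standing loose to the robot's left of the trays. Origin: centre of its underside.

How it is judged:
By the outcome, as a careful person would: the job done as asked, in the order asked, and still so for the second after the job is handed in, with the robot touching nothing.
It also fails if it takes over 136 s, if anything falls off the work surface, if the arm or the gripper's body presses on something with over 40 N, if the wrist force passes 120 N, or if a joint passes its speed limit or range.

## Working session

There is one attempt and no reset: what is moved stays moved. The work goes in short steps, Python scripts to look and compute and a tool call to move; the robot and the scene stay as the last step left them, time stands still between calls to the robot, and variables do not carry over. Pictures are saved under pics/ and viewed, about 12 in all and at most 16, crops included, and the job is handed in when it is done.

Besides the shell and the picture viewer there is one more tool, called after "Request:" as name(argument=value, ...), one argument or row to a line, values as JSON. arm_command: Moves the arm, as the interface text tells. Its arguments: {"type":"object","properties":{"plan":{"type":"array","items":{"type":"number"}},"grip":{"type":"number"}},"required":["plan"]}

```bash
mkdir -p pics; ls
python3 - <<'E'
from bench import ctrl
import cv2
o=ctrl.get_obs(); print(o)
for n in("side","top"):
    c=ctrl.camera(n); cv2.imwrite(f"pics/{n}0.png",c["color"][:,:,::-1]); print(n,c["camera_matrix"],c["k1"],c["eye"],c["attitude"])
E
```

```text
pics
{'time_s': 0.0, 'q': array([-1.48031558e+00,  1.81495221e-01,  1.60800614e+00,  3.87834147e-05,
        1.35377536e+00, -2.06286942e-01]), 'dq': array([-0.00045759,  0.00023993, -0.00237827,  0.00040819,  0.00166177,
        0.0022896 ]), 'joint_efforts': array([-2.13713298e-03, -4.44880199e+01, -3.51336336e+01, -4.08568176e-04,
        9.08943883e-03,  9.03571404e-07]), 'eef_pos': array([ 0.16813374, -0.54930676,  0.23041081]), 'eef_rot': array([-8.39524891e-04,  9.89011571e-01,  1.47835732e-01,  6.76305947e-05]), 'wrist_force': array([ 0.21957248, -0.12424121,  0.15303394]), 'torque': array([0.03932519, 0.00862245, 0.01512154]), 'opening': 1.0002251889876053}
side [[453.10055359   0.         285.69667824]
 [  0.         453.10055359 203.80367878]
 [  0.           0.           1.        ]] 0.049605584905577316 [0.15873391 0.74359292 0.8203109 ] [-0.20668538 -0.09050966  0.38243363  0.89600987]
top [[523.89262801   0.         272.01822197]
 [  0.         523.89262801 199.40840343]
 [  0.           0.           1.        ]] -0.14401605322472238 [0.23766351 0.02122338 1.58585677] [-0.700894   -0.05250307  0.06989047  0.70788866]
```

View pics/top0.png

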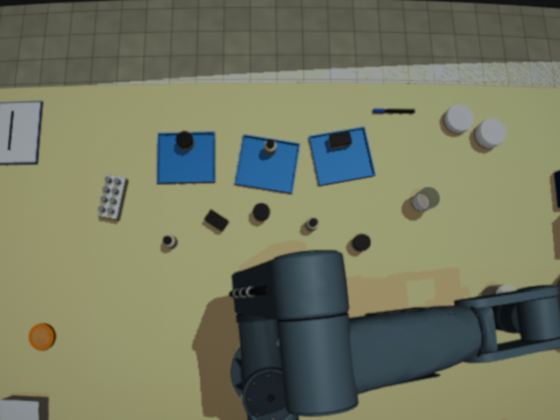

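View pics/side0.png

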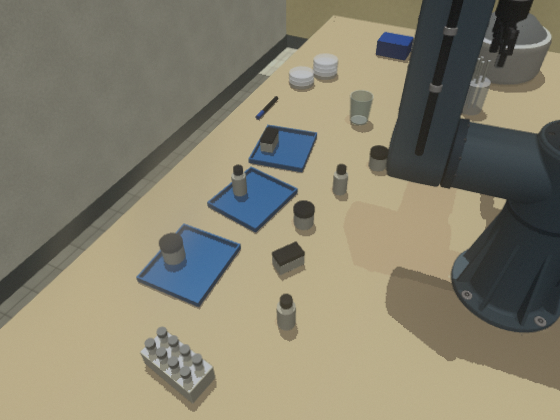

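The top view (up = +x, left = +y) shows the jar tray at (186,158), bottle tray at (268,163) and box tray at (341,156). The loose items are a bottle (169,242), box (216,220), jar (261,212), bottle (312,224) and jar (361,243). The side view shows the same lids: bottle (287,300), box (288,253), jar (304,209), bottle (341,169) and jar (379,153).

```bash
cat > h.py <<'E'
import numpy as np, cv2
from scipy.spatial.transform import Rotation as R
def rot(c): return R.from_quat(np.roll(c["attitude"],-1)).as_matrix()
def ray(c,uv):
    K=c["camera_matrix"]; d=np.array([(uv[0]-K[0,2])/K[0,0],(uv[1]-K[1,2])/K[1,1]]); s=d.copy()
    for _ in range(20): s=d/(1+c["k1"]*(s@s))
    v=rot(c)@np.array([s[0],-s[1],-1.]); return np.array(c["eye"]),v/np.linalg.norm(v)
def plane(c,uv,z):
    e,v=ray(c,uv); return e+v*(z-e[2])/v[2]
def tri(c1,u1,c2,u2):
    e1,a=ray(c1,u1); e2,b=ray(c2,u2)
    t=np.linalg.lstsq(np.stack([a,-b],1),e2-e1,rcond=None)[0]
    p,q=e1+a*t[0],e2+b*t[1]; return (p+q)/2,np.linalg.norm(p-q)
def proj(c,p):
    s=rot(c).T@(np.array(p)-c["eye"]); s=np.array([s[0],-s[1]])/-s[2]; s=s*(1+c["k1"]*(s@s))
    K=c["camera_matrix"]; return s*K[0,0]+[K[0,2],K[1,2]]
def blob(m,uv,w=14):
    """contour of mask nearest uv within window"""
    r=np.zeros_like(m); x,y=map(int,uv); r[y-w:y+w,x-w:x+w]=m[y-w:y+w,x-w:x+w]
    cs=[k for k in cv2.findContours(r,cv2.RETR_EXTERNAL,cv2.CHAIN_APPROX_NONE)[0] if cv2.contourArea(k)>8]
    return min(cs,key=lambda k:abs(cv2.pointPolygonTest(k,(float(x),float(y)),True)) if cv2.pointPolygonTest(k,(float(x),float(y)),False)<0 else 0)
def dark(c,t=55): return (c["color"].max(2)<t).astype(np.uint8)*255
E
python3 - <<'E'
from bench import ctrl; from h import *
T=ctrl.camera("top");S=ctrl.camera("side")
print("base proj",proj(T,[0.168,-.55,.23]))
seeds=dict(botL=((169,242),(287,300)),box=((216,220),(288,253)),jarC=((261,212),(304,209)),botR=((312,224),(341,169)),jarR=((361,243),(379,153)),
 tjar=((184,140),(172,242)),tbot=((270,147),(238,170)),tbox=((340,140),(270,132)))
for n,(a,b) in seeds.items():
    r=[]
    for c,s in((T,a),(S,b)):
        k=blob(dark(c),s); mm=cv2.minAreaRect(k); r.append((np.array(mm[0]),cv2.contourArea(k),np.round(mm[1],1)))
    p,g=tri(T,r[0][0],S,r[1][0]); print(n,p.round(4),"gap",round(g*1e3,1),[ (x[0].round(1),x[1],x[2]) for x in r])
for c,nm in((T,"top"),(S,"side")):
    hsv=cv2.cvtColor(c["color"],cv2.COLOR_RGB2HSV); m=cv2.inRange(hsv,(100,120,50),(125,255,255))
    for k in cv2.findContours(m,cv2.RETR_EXTERNAL,cv2.CHAIN_APPROX_NONE)[0]:
        if cv2.contourArea(k)>1000 :
            q=cv2.minAreaRect(cv2.convexHull(k)); h=cv2.approxPolyN(cv2.convexHull(k),4).reshape(-1,2)
            W=np.array([plane(c,u,.016) for u in h])[:,:2]; print(nm,W.mean(0).round(4),"\n",W.round(3).tolist(),np.linalg.norm(W-np.roll(W,-1,0),axis=1).round(3))
for nm,c in(("t",T),("s",S)):
    i=c["color"][190:260,150:390] if nm=="t" else c["color"][130:340,130:410]
    cv2.imwrite(f"pics/c{nm}.png",cv2.resize(i[:,:,::-1],None,fx=3 if nm=="t" else 2.8,fy=3 if nm=="t" else 2.8,interpolation=2))
E
```

```text
base proj [476.96837512 312.60919678]Traceback (most recent call last):
  File "<stdin>", line 9, in <module>
  File "h.py", line 21, in blob
    return min(cs,key=lambda k:abs(cv2.pointPolygonTest(k,(float(x),float(y)),True)) if cv2.pointPolygonTest(k,(float(x),float(y)),False)<0 else 0)
ValueError: min() iterable argument is empty
```

```bash
cat > m.py <<'E'
from bench import ctrl; from h import *
T=ctrl.camera("top");S=ctrl.camera("side")
seeds=dict(botL=((169,242),(287,300)),box=((216,220),(288,253)),jarC=((261,212),(304,209)),botR=((312,224),(341,169)),jarR=((361,243),(379,153)),
 tjar=((184,140),(172,242)),tbot=((270,147),(238,170)),tbox=((340,140),(270,132)))
for n,(a,b) in seeds.items():
    r=[]
    for c,s in((T,a),(S,b)):
      try:
        k=blob(dark(c,70),s,12 if n[:3]=="bot" or n=="tbot" else 18); mm=cv2.minAreaRect(k); r.append((np.array(mm[0]),cv2.contourArea(k),np.round(mm[1],1)))
      except ValueError: print(n,s,"none",c["color"].max(2)[s[1]-4:s[1]+5,s[0]-6:s[0]+7])
    if len(r)<2: continue
    p,g=tri(T,r[0][0],S,r[1][0]); print(n,p.round(4),"gap",round(g*1e3,1),[ (x[0].round(1),x[1],x[2]) for x in r])
for c,nm in((T,"top"),(S,"side")):
    hsv=cv2.cvtColor(c["color"],cv2.COLOR_RGB2HSV); m=cv2.inRange(hsv,(100,120,50),(125,255,255))
    for k in cv2.findContours(m,cv2.RETR_EXTERNAL,cv2.CHAIN_APPROX_NONE)[0]:
        if cv2.contourArea(k)>1000 :
            h=cv2.approxPolyN(cv2.convexHull(k),4).reshape(-1,2)
            W=np.array([plane(c,u,.016) for u in h])[:,:2]; print(nm,W.mean(0).round(4),W.round(3).tolist(),np.linalg.norm(W-np.roll(W,-1,0),axis=1).round(3))
i=T["color"][120:260,150:390]; cv2.imwrite("pics/ct.png",cv2.resize(i[:,:,::-1],None,fx=3.3,fy=3.3,interpolation=2))
E
python3 m.py
```

```text
botL [0.3842 0.287  0.0845] gap 0.6 [(array([166.7, 239.9]), 43.0, array([7.6, 7.6])), (array([286.5, 297. ]), 10.5, array([4., 9.]))]
box [0.4473 0.1498 0.034 ] gap 0.9 [(array([215.9, 220.4]), 241.0, array([21.4, 12.5])), (array([287.8, 253.5]), 382.0, array([15.3, 29. ]))]
jarC [0.4687 0.0166 0.0476] gap 2.1 [(array([260.5, 212.5]), 204.5, array([17., 15.])), (array([303.5, 209. ]), 260.0, array([16., 19.]))]
botR [ 0.433  -0.1352  0.0726] gap 0.2 [(array([312.5, 222.5]), 40.0, array([7., 7.])), (array([341. , 169.5]), 58.5, array([9., 8.]))]
jarR [ 0.3681 -0.2795  0.0516] gap 13.2 [(array([360.5, 242.5]), 220.0, array([15.6, 18.4])), (array([383.5, 152.5]), 444.0, array([35., 25.]))]
tjar (172, 242) none [[87 89 88 87 86 87 90 87 87 84 85 86 85]
 [86 88 90 87 88 87 86 86 85 84 85 84 84]
 [86 86 85 88 86 86 85 87 85 86 85 82 82]
 [88 86 86 87 86 87 85 84 84 84 85 81 83]
 [84 86 86 85 85 83 85 84 83 83 84 83 83]
 [84 84 84 88 84 83 84 85 82 83 82 80 82]
 [86 83 84 85 84 85 83 84 82 81 81 82 81]
 [85 84 84 85 82 83 84 83 80 81 81 80 77]
 [85 84 82 82 82 81 82 84 82 82 81 77 76]]
tbo
[... 260 characters left out ...]
([12.5, 19.7]))]
top [ 0.6257 -0.0051] [[0.69, -0.105], [0.532, -0.077], [0.561, 0.093], [0.72, 0.069]] [0.161 0.173 0.161 0.177]
top [0.6475 0.2461] [[0.568, 0.158], [0.569, 0.333], [0.726, 0.335], [0.727, 0.159]] [0.175 0.157 0.176 0.159]
top [ 0.6493 -0.2382] [[0.587, -0.34], [0.556, -0.164], [0.713, -0.137], [0.742, -0.312]] [0.178 0.159 0.178 0.158]
side [0.6232 0.2529] [[0.568, 0.159], [0.566, 0.339], [0.675, 0.338], [0.683, 0.176]] [0.18  0.109 0.162 0.116]
side [0.6177 0.0027] [[0.529, -0.075], [0.561, 0.099], [0.704, 0.074], [0.676, -0.087]] [0.176 0.145 0.163 0.147]
side [ 0.6396 -0.2284] [[0.557, -0.159], [0.725, -0.133], [0.693, -0.293], [0.584, -0.328]] [0.171 0.163 0.114 0.171]
```

View pics/ct.png

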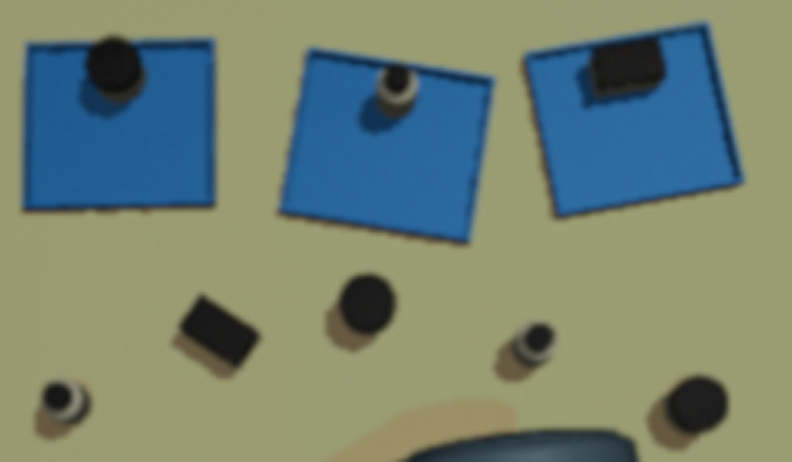

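The crop confirms clean lids and tray corners. The triangulated heights match the text: jar lid about 48 mm, bottle cap about 73 mm, box lid about 34–44 mm. The trays' fixed items sit where the corners predict. Next I refine the loose objects' top-face positions and work out the targets.

```bash
cat > r.py <<'E'
from bench import ctrl; from h import *
T=ctrl.camera("top");S=ctrl.camera("side")
for n,a,b,z,w in(("botL",(166,240),(286,297),.084,9),("box",(216,220),(288,253),.044,18),("jarC",(261,212),(304,209),.055,14),("botR",(312,222),(341,169),.084,9),("jarR",(361,243),(378,152),.055,11)):
    for c,s,nm in((T,a,"top"),(S,b,"side")):
        k=blob(dark(c,80),s,w).reshape(-1,2); W=np.array([plane(c,u,z)[:2] for u in k]).astype(np.float32)
        (cx,cy),wh,an=cv2.minAreaRect(W*1000); print(n,nm,"ctr mm",round(cx,1),round(cy,1),"size",np.round(wh,1),"ang",round(an,1))
c=dict(jar=((.6475,.2461),0.0),bot=((.6257,-.0051),-.165),box=((.6493,-.2382),.174))
for n,l in(("jar",[(-38,-42),(-38,42)]),("bot",[(-38,-42),(-38,42)]),("box",[(-33,0)])):
    (x,y),t=c[n]
    for q in l: print(n,np.round(np.array([x,y])*1000+R.from_euler("z",t).as_matrix()[:2,:2]@q,0))
E
python3 r.py
```

```text
botL top ctr mm 384.3 286.3 size [23.3 23.1] ang 89.7
botL side ctr mm 383.3 292.4 size [21. 25.] ang 25.6
box top ctr mm 445.6 148.8 size [65.6 39.4] ang 56.7
box side ctr mm 443.6 157.7 size [66.9 43.1] ang 56.3
jarC top ctr mm 468.1 14.8 size [47.3 53.8] ang 89.5
jarC side ctr mm 466.1 24.6 size [46.3 58.6] ang 25.3
botR top ctr mm 431.6 -134.0 size [20.5 24.9] ang 44.1
botR side ctr mm 428.9 -122.1 size [20.3 37. ] ang 20.7
jarR top ctr mm 373.6 -278.7 size [47.9 55.5] ang 43.4
jarR side ctr mm 369.4 -266.6 size [46.5 71. ] ang 16.9
jar [610. 204.]
jar [610. 288.]
bot [581. -40.]
bot [595.  43.]
box [ 617. -244.]
```

Request:
arm_command(
  plan=[30,0,0,0.15,30,0,0,0.147,30,0,0,0],
)

```text
time_s: 0.7
eef_pos: [0.2573, -0.5363, 0.2314]
eef_rot: [-0.0, 1.0, -0.003, 0.0]
wrist_force: [-0.1, 0.1, 0.0]
opening: 1.002
```

Request:
arm_command(
  plan=[19,-43,20,0,19,-43,20,0,19,-43,20,0,19,-43,20,0,19,-43,20,0,19,-43,20,0,0,0,0,0],
)

```text
time_s: 1.4
eef_pos: [0.3679, -0.2775, 0.1108]
eef_rot: [-0.003, 1.0, 0.002, -0.002]
wrist_force: [-0.2, 0.5, -0.0]
opening: 0.999
```

```bash
python3 r.py | sed -n 7,8p
python3 - <<'E'
from bench import ctrl; from h import *
a=ctrl.camera("top")["color"][180:300,300:460];b=ctrl.camera("side")["color"][80:200,300:460]
cv2.imwrite("pics/p1.png",cv2.resize(np.hstack([a,b])[:,:,::-1],None,fx=2.5,fy=2.5))
E
```

```text
botR top ctr mm 431.6 -134.0 size [20.5 24.9] ang 44.2
botR side ctr mm 428.9 -122.1 size [20.3 37. ] ang 20.7
```

View pics/p1.png

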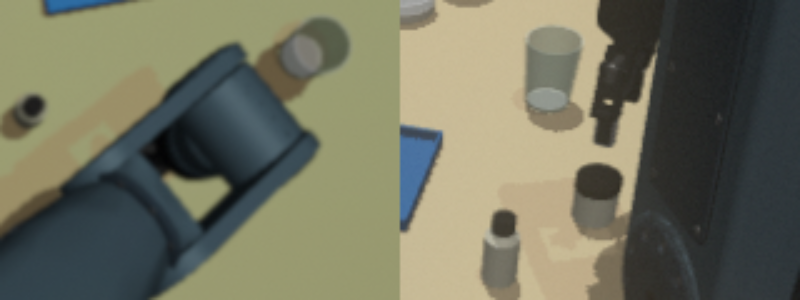

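The picture shows the jar lid now clear of the arm in the side view at about (379,152), with the gripper above and beyond it. I'll triangulate it with the earlier top pixel (360.5,242.5).

Run:
```python
from bench import ctrl; from h import *
T=ctrl.camera("top");S=ctrl.camera("side")
k=blob(dark(S,80),(378,152),12); mm=cv2.minAreaRect(k);x=cv2.boundingRect(k);print(mm,x)
u=np.array([x[0]+x[2]/2-.5,x[1]+x[3]/2-.5]); print(tri(T,(360.5,242.5),S,u))
for p in([.371,-.279,.048],[.368,-.28,.048],[.374,-.279,.048]): print(proj(S,p),proj(T,p))
```

```text
((379.5, 152.5), (13.0, 17.0), 90.0) (371, 146, 18, 14)
(array([ 0.37362543, -0.27940846,  0.04834827]), np.float64(0.0026541840497257625))
[379.87530654 152.82724037] [360.45790621 243.83666934]
[381.0299995  152.91323107] [360.82805503 244.84151739]
[378.83248785 152.54354968] [360.42073664 242.82755575]
```

Request:
arm_command(
  plan=[6,1.5,21,0,0,0,21,0,0,0,21,0,0,0,21,0,0,0,0,0],
)

```text
time_s: 2.2
eef_pos: [0.3725, -0.2854, 0.0279]
eef_rot: [-0.002, 1.0, -0.001, -0.001]
wrist_force: [-0.5, 1.0, -0.1]
opening: 0.999
```

Request:
arm_command(
  plan=[0,0,0,0,0,0,0,0,0,0,0,0,0,0,0,0,0,0,0,0,0,0,0,0,0,0,0,0,0,0,0,0],
  grip=0,
)

```text
time_s: 3.0
eef_pos: [0.375, -0.2871, 0.0317]
eef_rot: [0.001, 1.0, -0.0, 0.001]
wrist_force: [-1.3, 0.3, 5.5]
opening: 0.587
```

Request:
arm_command(
  plan=[0,0,-15,0,0,0,-25,0,0,0,-35,0,0,0,-35,0,0,0,-30,0,0,0,0,0,0,0,0,0],
)

```text
time_s: 3.7
eef_pos: [0.3745, -0.2862, 0.1709]
eef_rot: [0.001, 1.0, -0.0, 0.001]
wrist_force: [-0.1, 0.7, -0.4]
opening: 0.581
```

Run:
```python
from bench import ctrl; from h import *
for _ in range(3):
    b=ctrl.camera("side")["color"]; o=ctrl.get_obs(); print(o["eef_pos"].round(4),o["opening"],o["wrist_force"].round(1))
cv2.imwrite("pics/p2.png",cv2.resize(b[40:200,280:480][:,:,::-1],None,fx=3,fy=3))
```

```text
[ 0.374  -0.2855  0.1696] 0.5827531266591475 [-0.4  0.5 -1. ]
[ 0.3736 -0.2851  0.1689] 0.5844657582483821 [-0.8  1.  -1.3]
[ 0.3735 -0.2849  0.1685] 0.5854915413311977 [-0.1  0.6 -1.1]
```

View pics/p2.png

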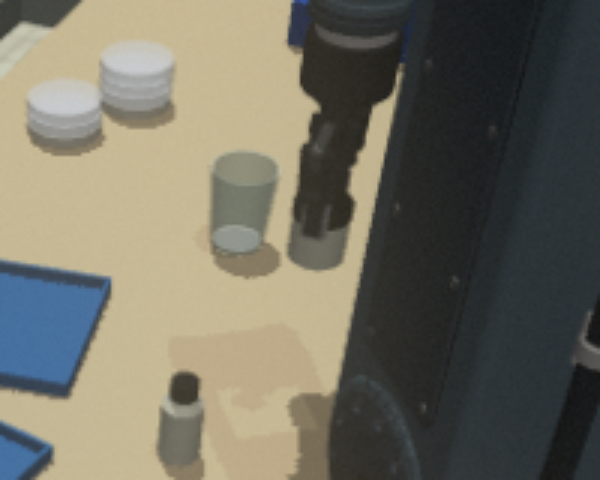

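The jar is held upright and clear of the beaker.

Request:
arm_command(
  plan=[10,-20,0,0,16,-40,0,0,16,-40,0,0,16,-40,0,0,16,-40,0,0,16,-40,0,0,16,-40,0,0,16,-40,0,0,16,-40,0,0,16,-40,0,0,16,-40,0,0,16,-40,0,0,16,-40,0,0,16,-40,0,0,16,-33,0,0,0,0,0,0,0,0,0,0],
)

```text
time_s: 5.55
eef_pos: [0.6072, 0.2876, 0.1674]
eef_rot: [0.001, 1.0, 0.001, -0.002]
wrist_force: [0.7, -0.4, -0.6]
opening: 0.584
```

```bash
cat > s.py <<'E'
from bench import ctrl; from h import *
for _ in range(6): ctrl.camera("side")
o=ctrl.get_obs(); m=R.from_quat(np.roll(o["eef_rot"],-1)).as_matrix()
print(round(o["time_s"],2),o["eef_pos"].round(4),"yaw",np.arctan2(m[1,0],m[0,0]).round(3),"tilt",np.arccos(-m[2,2]).round(3),"open",round(o["opening"],3),"F",o["wrist_force"].round(1),"q",o["q"].round(2))
E
python3 s.py
```

```text
5.85 [0.6082 0.2862 0.17  ] yaw -0.002 tilt 0.0 open 0.58 F [ 0.2 -0.7 -1. ] q [ 0.26  0.45  1.4  -0.    1.3   1.84]
```

Request:
arm_command(
  plan=[0,0,30,0,0,0,35,0,0,0,35,0,0,0,20,0,0,0,10,0,0,0,0,0,0,0,0,0,0,0,0,0],
)

```text
time_s: 6.65
eef_pos: [0.6098, 0.2875, 0.042]
eef_rot: [-0.0, 1.0, -0.0, 0.002]
wrist_force: [-0.4, 0.1, -0.7]
opening: 0.585
```

Request:
arm_command(
  plan=[0,0,1,0,0,0,1,0,0,0,1,0,0,0,0,0,0,0,0,0,0,0,0,0],
)

```text
time_s: 7.25
eef_pos: [0.6083, 0.2872, 0.0368]
eef_rot: [-0.0, 1.0, -0.0, 0.0]
wrist_force: [0.0, 0.5, -0.7]
opening: 0.588
```

Request:
arm_command(
  plan=[0,0,1,0,0,0,1,0,0,0,1,0,0,0,0,0,0,0,0,0,0,0,0,0],
)

```text
time_s: 7.85
eef_pos: [0.6086, 0.2873, 0.0358]
eef_rot: [0.0, 1.0, -0.0, 0.0]
wrist_force: [-4.1, -1.4, 10.1]
opening: 0.587
```

```bash
python3 s.py;python3 - <<'E'
from bench import ctrl; from h import *
b=ctrl.camera("side")["color"]; cv2.imwrite("pics/p3.png",cv2.resize(b[180:320,110:310][:,:,::-1],None,fx=3.5,fy=3.5))
E
```

```text
8.15 [0.6086 0.2873 0.0358] yaw -0.0 tilt 0.001 open 0.586 F [-5.5 -1.6 10.6] q [ 0.27  0.61  1.46 -0.    1.08  1.84]
```

View pics/p3.png

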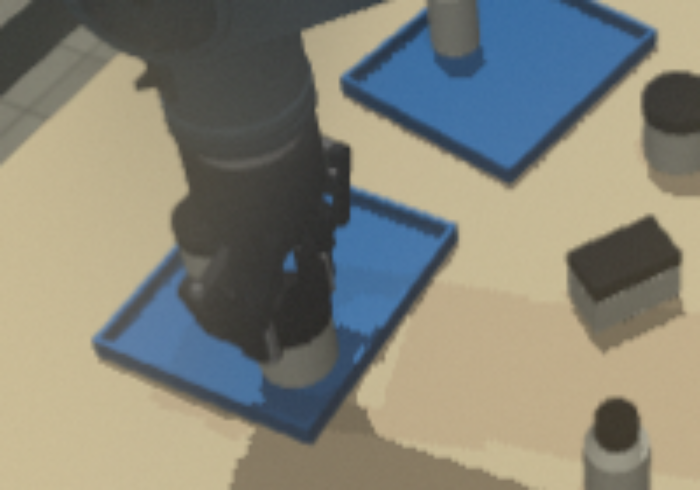

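The jar sits inside the tray's free half, in light contact with the floor (10 N). I'll release it.

Request:
arm_command(
  plan=[0,0,-1,0,0,0,0,0,0,0,0,0,0,0,0,0,0,0,0,0],
  grip=0.8,
)

```text
time_s: 8.7
eef_pos: [0.6082, 0.2872, 0.0346]
eef_rot: [0.0, 1.0, -0.0, -0.0]
wrist_force: [-0.3, 0.2, 0.2]
opening: 0.8
```

Request:
arm_command(
  plan=[0,0,-15,0,0,0,-30,0,0,0,-35,0,0,0,-35,0,-20,39,0,0,-20,39,0,0,-20,39,0,0,-20,39,0,0,-20,39,0,0,-20,38,0,0,-20,38,0,0,0,0,0,0,0,0,0,0],
)

```text
time_s: 10.0
eef_pos: [0.4687, 0.0155, 0.1511]
eef_rot: [0.0, 1.0, -0.001, 0.001]
wrist_force: [-0.2, 0.1, 0.3]
opening: 0.801
```

```bash
python3 s.py;python3 - <<'E'
from bench import ctrl; from h import *
b=ctrl.camera("side")["color"]; cv2.imwrite("pics/p4.png",cv2.resize(b[120:340,110:390][:,:,::-1],None,fx=2.7,fy=2.7))
E
```

```text
10.3 [0.4685 0.0172 0.1499] yaw 0.002 tilt 0.0 open 0.796 F [ 0.1  0.1 -0. ] q [-0.22  0.04  1.94  0.    1.16  1.35]
```

View pics/p4.png

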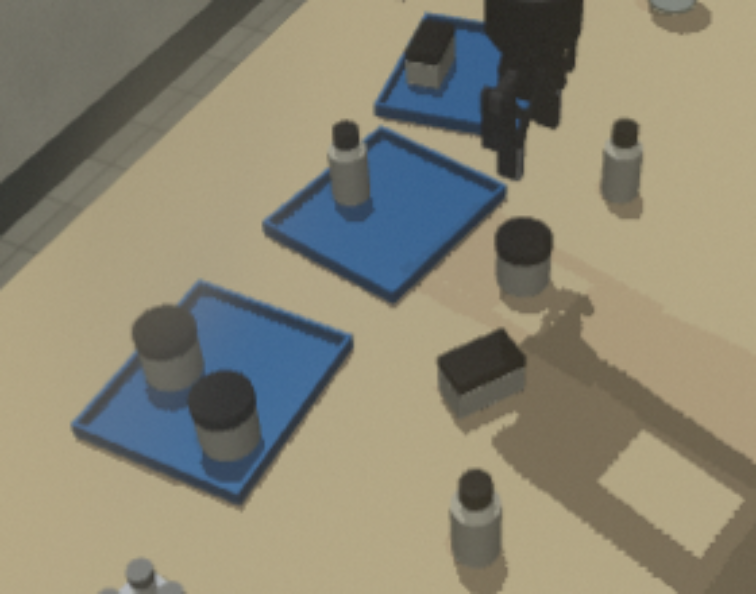

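Jar 1 stands upright in the jar tray. Next I descend on the centre jar.

Request:
arm_command(
  plan=[0,0,20,0,0,0,30,0,0,0,30,0,0,0,25,0,0,0,16,0,0,0,0,0,0,0,0,0,0,0,0,0],
  grip=1,
)

```text
time_s: 11.15
eef_pos: [0.4692, 0.0163, 0.0299]
eef_rot: [0.0, 1.0, 0.0, 0.001]
wrist_force: [0.1, 0.6, 0.3]
opening: 1.0
```

Request:
arm_command(
  plan=[0,0,0,0,0,0,0,0,0,0,0,0,0,0,0,0,0,0,0,0,0,0,0,0,0,0,0,0],
  grip=0,
)

```text
time_s: 11.85
eef_pos: [0.4688, 0.0161, 0.03]
eef_rot: [0.0, 1.0, -0.0, 0.001]
wrist_force: [-1.5, 0.5, 8.2]
opening: 0.586
```

Request:
arm_command(
  plan=[0,0,-15,0,0,0,-25,0,0,0,-35,0,0,0,-35,0,0,0,-30,0,0,0,0,0,0,0,0,0],
)

```text
time_s: 12.55
eef_pos: [0.4684, 0.0162, 0.1693]
eef_rot: [0.0, 1.0, -0.0, 0.001]
wrist_force: [-0.3, 0.4, -1.3]
opening: 0.587
```

Request:
arm_command(
  plan=[20,-20,0,0,20,-28,0,0,20,-28,0,0,20,-28,0,0,20,-28,0,0,20,-28,0,0,20,-28,0,0,0,0,0,0,0,0,20,0,0,0,35,0,0,0,35,0,0,0,25,0,0,0,11,0,0,0,0,0,0,0,0,0],
)

```text
time_s: 14.05
eef_pos: [0.6086, 0.2041, 0.0433]
eef_rot: [0.0, 1.0, -0.0, 0.0]
wrist_force: [-0.6, -0.5, -0.6]
opening: 0.588
```

Request:
arm_command(
  plan=[0,0,2,0,0,0,2,0,0,0,1,0,0,0,1,0,0,0,1,0,0,0,1,0,0,0,0,0,0,0,0,0],
)

```text
time_s: 14.85
eef_pos: [0.6082, 0.2042, 0.0348]
eef_rot: [0.0, 1.0, -0.0, -0.0]
wrist_force: [-0.7, -0.1, -1.1]
opening: 0.588
```

```bash
python3 s.py
```

```text
15.15 [0.6083 0.2042 0.0349] yaw -0.0 tilt 0.0 open 0.583 F [ 0.4 -0.2 -1.7] q [0.14 0.55 1.55 0.   1.04 1.71]
```

Request:
arm_command(
  plan=[0,0,1,0,0,0,0,0,0,0,1,0,0,0,0,0,0,0,0,0],
)

```text
time_s: 15.65
eef_pos: [0.6086, 0.2043, 0.0341]
eef_rot: [0.0, 1.0, -0.0, 0.0]
wrist_force: [-4.3, -1.0, 6.3]
opening: 0.588
```

Request:
arm_command(
  plan=[0,0,-0.5,0,0,0,0,0,0,0,0,0,0,0,0,0,0,0,0,0],
  grip=0.8,
)

```text
time_s: 16.15
eef_pos: [0.6082, 0.2042, 0.0332]
eef_rot: [0.0, 1.0, -0.0, -0.0]
wrist_force: [0.3, -0.2, 0.5]
opening: 0.8
```

Request:
arm_command(
  plan=[0,0,-15,0,0,0,-30,0,0,0,-35,0,0,0,-35,0,-32,11,0,0,-32,11,0,0,-32,11,0,0,-33,11,0,0,-33,11,0,0,0,0,0,-0.14,0,0,0,-0.14,0,0,0,-0.14,0,0,0,-0.14,0,0,0,-0.14,0,0,0,-0.14,0,0,0,-0.15,0,0,0,0,0,0,0,0],
  grip=1,
)

```text
time_s: 17.95
eef_pos: [0.4466, 0.1493, 0.1491]
eef_rot: [0.0, 0.881, 0.473, 0.001]
wrist_force: [0.4, 0.1, 1.2]
opening: 1.002
```

```bash
python3 s.py;python3 - <<'E'
from bench import ctrl; from h import *
b=ctrl.camera("side")["color"]; cv2.imwrite("pics/p5.png",cv2.resize(b[120:340,110:390][:,:,::-1],None,fx=2.7,fy=2.7))
E
```

```text
18.25 [0.4463 0.1493 0.1484] yaw 0.989 tilt 0.0 open 1.003 F [ 0.1  0.3 -0.5] q [0.07 0.04 1.94 0.   1.16 0.65]
```

View pics/p5.png

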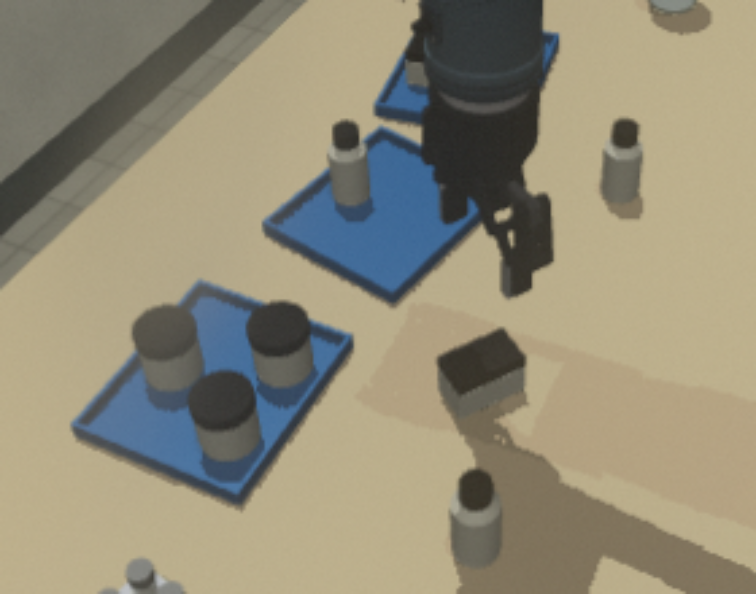

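Both jars stand in the tray, and the jaws line up with the box's short side. I'll descend and grip.

Request:
arm_command(
  plan=[0,0,20,0,0,0,32,0,0,0,32,0,0,0,28,0,0,0,18,0,0,0,0,0,0,0,0,0,0,0,0,0],
)

```text
time_s: 19.1
eef_pos: [0.4474, 0.1494, 0.0195]
eef_rot: [0.0, 0.88, 0.475, 0.001]
wrist_force: [-0.4, 0.2, 0.3]
opening: 1.0
```

Request:
arm_command(
  plan=[0,0,0,0,0,0,0,0,0,0,0,0,0,0,0,0,0,0,0,0,0,0,0,0,0,0,0,0,0,0,0,0],
  grip=0,
)

```text
time_s: 19.9
eef_pos: [0.447, 0.1493, 0.0191]
eef_rot: [0.0, 0.88, 0.475, 0.001]
wrist_force: [-2.2, -0.8, 6.1]
opening: 0.427
```

Request:
arm_command(
  plan=[0,0,-15,0,0,0,-25,0,0,0,-35,0,0,0,-35,0,0,0,-35,0,0,0,-10,0,0,0,0,0,0,0,0,0],
)

```text
time_s: 20.7
eef_pos: [0.4452, 0.1492, 0.1718]
eef_rot: [-0.0, 0.88, 0.475, -0.001]
wrist_force: [1.1, -0.6, -2.0]
opening: 0.431
```

```bash
python3 s.py
```

```text
21.0 [0.4456 0.1492 0.1722] yaw 0.99 tilt 0.002 open 0.432 F [-0.6  0.7 -1.1] q [ 0.07  0.01  1.92 -0.    1.21  0.65]
```

Request:
arm_command(
  plan=[-13.5,20.7,0,0,-23,35.2,0,0,-23,35.2,0,0,-23,35.2,0,0,-23,35.2,0,0,-23,35.2,0,0,-23,35.2,0,0,-23,35.2,0,0,-23,35.2,0,0,-23,35.2,0,0,-14,21.5,0,0,0,0,0,-0.13,0,0,0,-0.13,0,0,0,-0.13,0,0,0,-0.13,0,0,0,-0.13,0,0,0,-0.1,0,0,0,0,0,0,0,0],
)

```text
time_s: 22.9
eef_pos: [0.6175, -0.2437, 0.1727]
eef_rot: [-0.0, 0.646, 0.763, -0.0]
wrist_force: [0.6, 0.2, -1.5]
opening: 0.433
```

```bash
python3 s.py
```

```text
23.2 [ 0.6177 -0.2438  0.1733] yaw 1.739 tilt 0.0 open 0.435 F [ 0.1 -0.1 -0.5] q [-0.55  0.43  1.42  0.    1.3  -0.72]
```

Request:
arm_command(
  plan=[0,0,20,0,0,0,35,0,0,0,35,0,0,0,30,0,0,0,16,0,0,0,6,0,0,0,0,0,0,0,0,0],
)

```text
time_s: 24.0
eef_pos: [0.6188, -0.2445, 0.0332]
eef_rot: [0.001, 0.645, 0.764, 0.0]
wrist_force: [0.2, 0.9, -0.4]
opening: 0.431
```

Request:
arm_command(
  plan=[0,0,2,0,0,0,2,0,0,0,1,0,0,0,1,0,0,0,0,0,0,0,0,0],
)

```text
time_s: 24.6
eef_pos: [0.6176, -0.2438, 0.0253]
eef_rot: [-0.0, 0.645, 0.764, 0.0]
wrist_force: [0.2, 0.5, -1.1]
opening: 0.433
```

Request:
arm_command(
  plan=[0,0,1,0,0,0,0,0,0,0,1,0,0,0,0,0,0,0,0.5,0,0,0,0,0],
)

```text
time_s: 25.2
eef_pos: [0.6177, -0.2438, 0.0232]
eef_rot: [0.0, 0.645, 0.764, -0.0]
wrist_force: [-1.4, 0.1, 1.3]
opening: 0.43
```

```bash
python3 s.py;python3 - <<'E'
from bench import ctrl; from h import *
b=ctrl.camera("side")["color"]; cv2.imwrite("pics/p6.png",cv2.resize(b[90:190,200:350][:,:,::-1],None,fx=4,fy=4))
E
```

```text
25.5 [ 0.6177 -0.2438  0.0232] yaw 1.74 tilt 0.0 open 0.434 F [-1.5 -0.4  3.5] q [-0.55  0.61  1.49 -0.    1.05 -0.72]
```

View pics/p6.png

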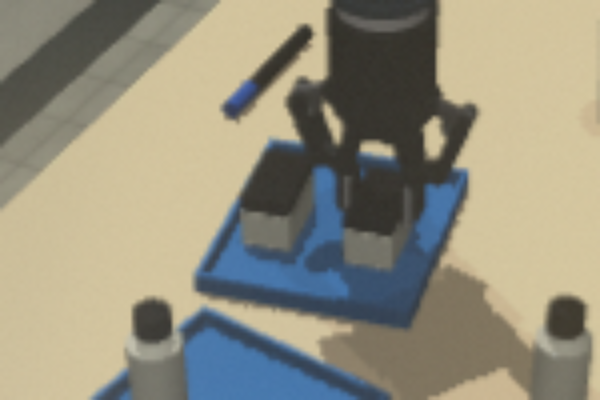

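The box stands in its tray, parallel to the fixed one and in contact with the floor. I'll release it with a small opening.

Request:
arm_command(
  plan=[0,0,0,0,0,0,0,0,0,0,0,0,0,0,0,0],
  grip=0.56,
)

```text
time_s: 25.95
eef_pos: [0.6177, -0.2438, 0.0226]
eef_rot: [-0.0, 0.645, 0.764, 0.0]
wrist_force: [0.5, -1.4, 0.4]
opening: 0.56
```

Request:
arm_command(
  plan=[0,0,-15,0,0,0,-30,0,0,0,-35,0,0,0,-35,0,0,0,-15,0,23,-27.4,0,0,23,-27.4,0,0,23,-27.4,0,0,23,-27.4,0,0,23,-27.4,0,0,23.8,-27.2,0,0,0,0,0,0.11,0,0,0,0.11,0,0,0,0.115,0,0,0,0,0,0,0,0],
)

```text
time_s: 27.55
eef_pos: [0.4323, -0.1345, 0.1528]
eef_rot: [-0.0, 0.762, 0.647, -0.0]
wrist_force: [-0.5, -0.3, -0.0]
opening: 0.565
```

```bash
python3 s.py
python3 - <<'E'
from bench import ctrl; from h import *
b=ctrl.camera("side")["color"]; cv2.imwrite("pics/p7.png",cv2.resize(b[90:220,200:400][:,:,::-1],None,fx=3.5,fy=3.5))
E
```

```text
27.85 [ 0.4324 -0.1346  0.1528] yaw 1.406 tilt 0.0 open 0.56 F [ 0.1 -0.7  1.3] q [-0.56 -0.01  1.98 -0.    1.17 -0.4 ]
```

View pics/p7.png

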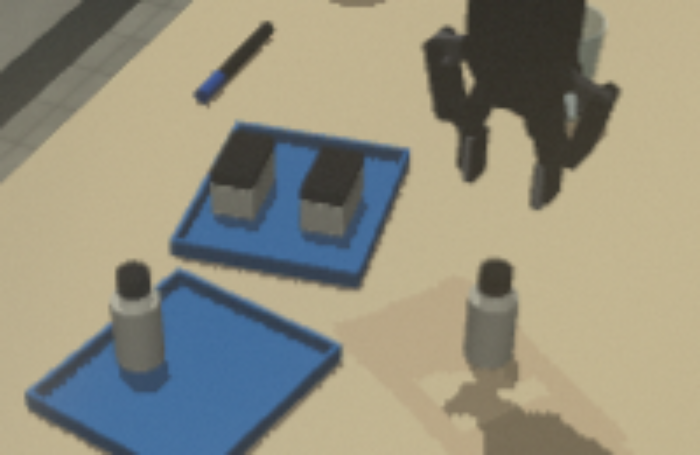

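The box is in place and upright. Next I descend on the right-hand bottle.

Request:
arm_command(
  plan=[0,0,0,0,0,0,0,0,0,0,0,0,0,0,25,0,0,0,30,0,0,0,30,0,0,0,25,0,0,0,17,0,0,0,0,0,0,0,0,0],
  grip=1,
)

```text
time_s: 28.9
eef_pos: [0.4325, -0.1346, 0.026]
eef_rot: [-0.0, 0.763, 0.646, -0.0]
wrist_force: [0.0, 1.6, 0.6]
opening: 0.997
```

Request:
arm_command(
  plan=[0,0,0,0,0,0,0,0,0,0,0,0,0,0,0,0,0,0,0,0,0,0,0,0,0,0,0,0,0,0,0,0],
  grip=0,
)

```text
time_s: 29.7
eef_pos: [0.4332, -0.135, 0.0269]
eef_rot: [0.001, 0.763, 0.646, 0.0]
wrist_force: [-1.1, 0.9, 6.4]
opening: 0.43
```

Request:
arm_command(
  plan=[0,0,-15,0,0,0,-25,0,0,0,-35,0,0,0,-35,0,0,0,-35,0,0,0,-10,0,0,0,0,0,0,0,0,0],
)

```text
time_s: 30.5
eef_pos: [0.4317, -0.1341, 0.1796]
eef_rot: [-0.001, 0.763, 0.646, -0.0]
wrist_force: [0.4, 0.9, -0.7]
opening: 0.428
```

```bash
python3 s.py
```

```text
30.8 [ 0.4319 -0.1343  0.1797] yaw 1.405 tilt 0.002 open 0.43 F [-0.3  0.2 -1.7] q [-0.57 -0.04  1.95 -0.    1.23 -0.4 ]
```

Request:
arm_command(
  plan=[19.6,21.9,0,0,19.6,21.9,0,0,19.6,21.9,0,0,19.6,21.9,0,0,19.6,21.9,0,0,19.6,21.9,0,0,0,0,0,0,0,0,20,0,0,0,35,0,0,0,35,0,0,0,30,0,0,0,15,0,0,0,6,0,0,0,0,0,0,0,0,0],
)

```text
time_s: 32.3
eef_pos: [0.5826, -0.0407, 0.0413]
eef_rot: [0.001, 0.763, 0.646, 0.001]
wrist_force: [-0.6, -0.3, -1.0]
opening: 0.426
```

Request:
arm_command(
  plan=[0,0,2,0,0,0,2,0,0,0,1,0,0,0,1,0,0,0,0,0,0,0,0,0],
)

```text
time_s: 32.9
eef_pos: [0.5814, -0.0403, 0.0338]
eef_rot: [-0.0, 0.763, 0.646, -0.0]
wrist_force: [-0.1, 0.2, -0.3]
opening: 0.424
```

Request:
arm_command(
  plan=[0,0,1,0,0,0,1,0,0,0,0,0,0,0,1,0,0,0,0,0,0,0,0,0],
)

```text
time_s: 33.5
eef_pos: [0.5815, -0.0404, 0.0309]
eef_rot: [0.0, 0.763, 0.646, 0.0]
wrist_force: [0.4, 0.2, 0.5]
opening: 0.427
```

```bash
python3 s.py;python3 - <<'E'
from bench import ctrl; from h import *
b=ctrl.camera("side")["color"]; cv2.imwrite("pics/p8.png",cv2.resize(b[110:250,190:390][:,:,::-1],None,fx=3.5,fy=3.5))
E
```

```text
33.8 [ 0.5815 -0.0403  0.0309] yaw 1.405 tilt 0.0 open 0.428 F [ 0.5 -0.4  0.7] q [-0.27  0.45  1.71  0.    0.98 -0.11]
```

View pics/p8.png

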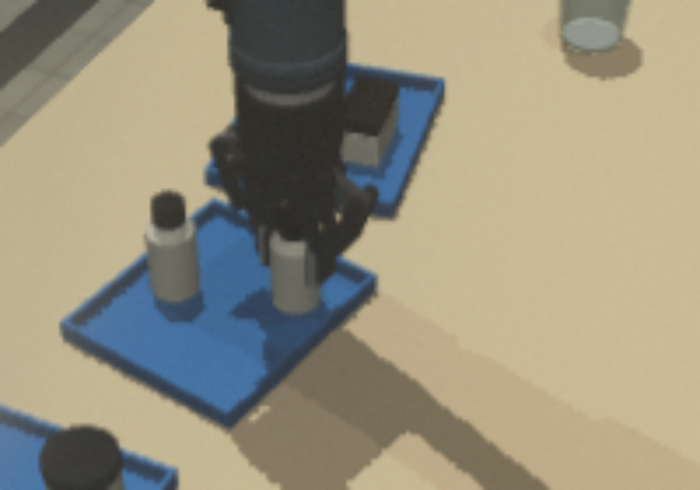

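The bottle is in the tray, just touching. I'll go a touch further to confirm contact, then release.

Request:
arm_command(
  plan=[0,0,0.7,0,0,0,0,0,0,0,0,0],
)

```text
time_s: 34.15
eef_pos: [0.5816, -0.0404, 0.0309]
eef_rot: [0.0, 0.763, 0.646, 0.0]
wrist_force: [-2.0, 0.2, 7.1]
opening: 0.431
```

Request:
arm_command(
  plan=[0,0,0,0,0,0,0,0,0,0,0,0,0,0,0,0],
  grip=0.62,
)

```text
time_s: 34.55
eef_pos: [0.5813, -0.0403, 0.0299]
eef_rot: [-0.0, 0.763, 0.646, -0.0]
wrist_force: [-0.8, -0.4, 0.1]
opening: 0.617
```

Request:
arm_command(
  plan=[0,0,-15,0,0,0,-30,0,0,0,-35,0,0,0,-35,0,0,0,-15,0,29,-24.8,0,0,29,-24.8,0,0,29,-24.8,0,0,29,-24.8,0,0,29,-24.8,0,0,29,-24.8,0,0,29,-24.8,0,0,29,-24.8,0,0,29,-24.8,0,0,29,-24.8,0,0,0,0,0,0,0,0,0,0],
)

```text
time_s: 36.25
eef_pos: [0.3843, 0.2871, 0.1602]
eef_rot: [0.0, 0.762, 0.647, -0.0]
wrist_force: [-0.1, -0.4, -0.3]
opening: 0.626
```

```bash
python3 s.py;python3 - <<'E'
from bench import ctrl; from h import *
b=ctrl.camera("side")["color"]; cv2.imwrite("pics/p9.png",cv2.resize(b[120:360,130:400][:,:,::-1],None,fx=2.4,fy=2.4))
E
```

```text
36.55 [0.3854 0.2858 0.1601] yaw 1.403 tilt 0.0 open 0.622 F [ 0.  -0.   0.1] q [ 0.39  0.05  1.91 -0.    1.19  0.56]
```

View pics/p9.png

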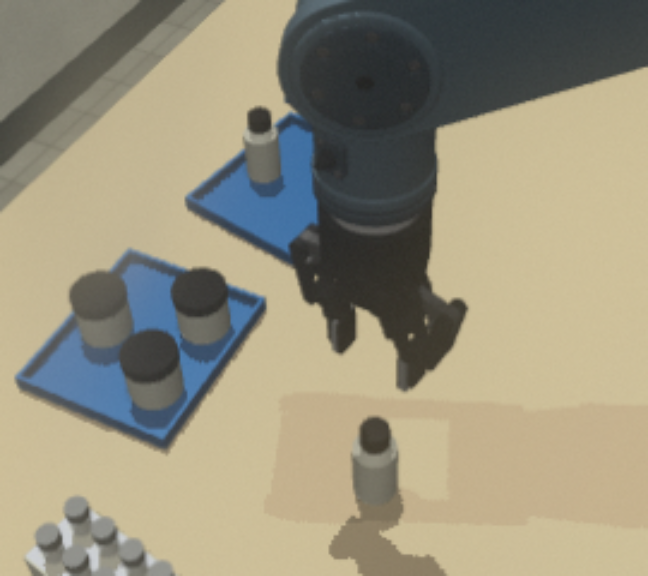

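The gripper is above the last bottle. I'll descend, grip and lift.

Request:
arm_command(
  plan=[0,0,0,0,0,0,0,0,0,0,0,0,0,0,25,0,0,0,32,0,0,0,32,0,0,0,27,0,0,0,18,0,0,0,0,0,0,0,0,0],
  grip=1,
)

```text
time_s: 37.6
eef_pos: [0.3849, 0.2867, 0.0264]
eef_rot: [-0.0, 0.763, 0.646, -0.0]
wrist_force: [0.3, -0.6, -0.1]
opening: 0.996
```

Request:
arm_command(
  plan=[0,0,0,0,0,0,0,0,0,0,0,0,0,0,0,0,0,0,0,0,0,0,0,0,0,0,0,0,0,0,0,0],
  grip=0,
)

```text
time_s: 38.4
eef_pos: [0.3856, 0.287, 0.0273]
eef_rot: [0.0, 0.763, 0.646, 0.001]
wrist_force: [-0.5, -0.3, 6.4]
opening: 0.428
```

Request:
arm_command(
  plan=[0,0,-15,0,0,0,-25,0,0,0,-35,0,0,0,-35,0,0,0,-35,0,0,0,-10,0,0,0,0,0,0,0,0,0],
)

```text
time_s: 39.2
eef_pos: [0.384, 0.2863, 0.1798]
eef_rot: [-0.0, 0.763, 0.646, -0.001]
wrist_force: [-0.4, -0.3, -0.8]
opening: 0.423
```

```bash
python3 s.py
```

```text
39.5 [0.3842 0.2864 0.18  ] yaw 1.405 tilt 0.002 open 0.424 F [ 0.7 -0.3 -1. ] q [0.39 0.02 1.89 0.   1.23 0.56]
```

Request:
arm_command(
  plan=[-25.7,31,0,0,-25.7,31,0,0,-25.7,31,0,0,-25.7,31,0,0,-25.7,31,0,0,-25.7,31,0,0,-25.7,31,0,0,-25.5,31,0,0,0,0,0,0,0,0,20,0,0,0,35,0,0,0,35,0,0,0,30,0,0,0,15,0,0,0,6,0,0,0,0,0,0,0,0,0],
)

```text
time_s: 41.2
eef_pos: [0.5967, 0.0431, 0.0417]
eef_rot: [0.001, 0.763, 0.646, 0.001]
wrist_force: [-0.3, -0.2, 0.1]
opening: 0.426
```

Request:
arm_command(
  plan=[0,0,2,0,0,0,2,0,0,0,2,0,0,0,1,0,0,0,0,0,0,0,0,0,0,0,0,0],
)

```text
time_s: 41.9
eef_pos: [0.5955, 0.0431, 0.0332]
eef_rot: [0.0, 0.763, 0.646, 0.0]
wrist_force: [-0.0, 0.2, -0.7]
opening: 0.425
```

Request:
arm_command(
  plan=[0,0,1,0,0,0,1,0,0,0,0,0,0,0,0.7,0,0,0,0,0,0,0,0,0],
)

```text
time_s: 42.5
eef_pos: [0.5956, 0.0431, 0.0313]
eef_rot: [0.0, 0.763, 0.646, -0.0]
wrist_force: [-3.6, 0.4, 7.1]
opening: 0.427
```

Contact. I'll release, lift, back off towards the robot and check.

Request:
arm_command(
  plan=[0,0,0,0,0,0,0,0,0,0,0,0,0,0,0,0],
  grip=0.62,
)

```text
time_s: 42.9
eef_pos: [0.5954, 0.0431, 0.0303]
eef_rot: [-0.0, 0.763, 0.646, -0.0]
wrist_force: [-0.2, -0.0, 0.3]
opening: 0.616
```

Request:
arm_command(
  plan=[0,0,-15,0,0,0,-30,0,0,0,-35,0,0,0,-35,0,0,0,-40,0,0,0,-40,0,0,-40,0,0,0,-40,0,0,0,-40,0,0,0,-40,0,0,0,-40,0,0,0,0,0,0,0,0,0,0,0,0,0,0],
)

```text
time_s: 44.3
eef_pos: [0.3994, 0.0759, 0.2265]
eef_rot: [0.001, 0.763, 0.646, 0.001]
wrist_force: [-0.4, 0.1, 0.1]
opening: 0.618
```

```bash
python3 s.py;python3 - <<'E'
from bench import ctrl; from h import *
T=ctrl.camera("top")["color"][110:260,90:450];S=ctrl.camera("side")["color"][80:390,110:420]
cv2.imwrite("pics/f1.png",cv2.resize(T[:,:,::-1],None,fx=2.2,fy=2.2)); cv2.imwrite("pics/f2.png",cv2.resize(S[:,:,::-1],None,fx=1.9,fy=1.9))
E
```

```text
44.6 [0.3985 0.076  0.2252] yaw 1.405 tilt 0.001 open 0.621 F [ 0.6 -0.3  0.1] q [-0.11 -0.22  2.01  0.    1.35  0.06]
```

View pics/f2.png

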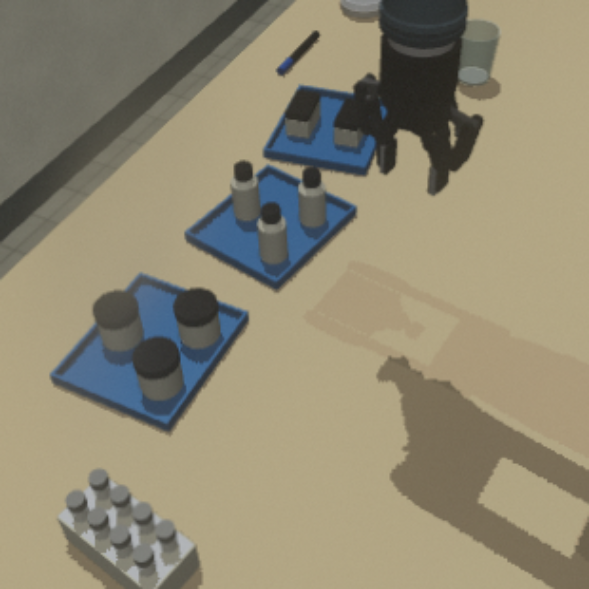

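View pics/f1.png

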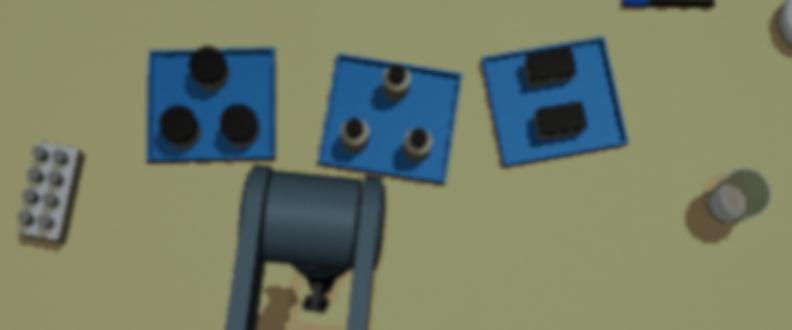

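Both views show all five items upright inside the right trays: jars at crop pixels (180,126) and (240,124), bottles at (355,131) and (418,142), box at (559,121). The rack and beaker are where they were, and the gripper is clear.

```bash
python3 -c "
from bench import ctrl
print(ctrl.hand_in())"
```

```text
the job is handed in; nothing more can be done
None
```

All five loose containers are in the right trays: two jars with the jar, two bottles with the bottle, and the slide box with the slide box. I handed the job in at about 45 s of the 136 s allowed.

- **Setting down:** Each one was lowered until the wrist force showed it touching the floor (about 3–11 N) before I let go.
- **Last check:** The final top and side pictures showed all five upright and inside the tray walls, with the gripper clear. The beaker and tube rack looked unmoved; I judged both by eye and took no final measurements.
- **Disagreements:**
  - The first two-view fix on the right-hand jar disagreed by 13 mm because the arm blocked the side view. I measured it again with the view clear, and it then agreed to 2.7 mm.
  - When I gripped that jar, the gripper was 6–8 mm off to one side. One finger probably met it first, but it came up upright.
  - The fixed jar's height in the jar tray could not be checked because the dark mask missed its lid. That tray's position came from its corners alone.

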